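Unstack the toiletries onto their coasters

ROBOT

A 7-joint arm with a two-finger parallel gripper is mounted at the origin on the work surface. World frame = base frame: x ahead of the robot, y to its left, z up, the work surface at z = 0. Lengths are in m, angles in rad, forces in N, time in s.
With the tool pointing down it reaches from about 0.35 to 0.9 m from the base axis. Payload 8.1 kg.
Tool frame: the origin (TCP) lies at the very end of the fingers, on their centre line; the grasp point (between the pads) lies 19 mm behind it (arm.tcp_to_grasp is the distance from the TCP to the grasp point, in m); z points along the fingers, y is the line along which they close (so a half turn about z gives the same grasp; the last joint's range is limited). The gripper opens to 92 mm and grips with 3 to 60 N. Pads are 19 mm wide; open, the fingers measure 130 mm over their backs; the gripper's body (75 mm by 190 mm) begins 47 mm behind the grasp point.
Start: joints at [-1.384, 0.434, 0.025, 1.573, -0.012, 1.134, -0.075], TCP at [0.179, 0.599, 0.227] pointing down, gripper open.
Joint ranges: [-2.62, 2.62], [-0.44, 2.09], [-1.27, 1.32], [0.08, 2.57], [-1.32, 4.46], [0.12, 2], [-2.74, 2.74]. Speed limits (rad/s): [2.22, 2.22, 3.01, 3.01, 3.14, 3.14, 3.14].

INTERFACE

Orientations are given as a rotation vector (axis times angle).
In Python, from cell import arm gives the robot as it stands.
- The arm moves only by the tool send_path, called after "Request:" as name(argument=value, ...) on one line, values as JSON. Schema: {"type":"object","properties":{"offsets":{"type":"array","items":{"type":"array","items":{"type":"array","items":{"type":"number"},"minItems":5,"maxItems":5},"minItems":1,"maxItems":10},"minItems":1,"maxItems":1},"force":{"type":"number"},"only":{"type":"string"},"quiet":{"type":"boolean"},"lines":{"type":"string"}},"required":["offsets"],"additionalProperties":false}. offsets is a list that holds a single list of rows (three levels of brackets), with 1 to 10 rows, each of 5 numbers: dx, dy, dz in shares of the most that a row can go, 1 being 50 mm, then a turn about the tool's z in shares of pi rad (1.0 is pi rad), then the opening from 0.0 (shut) to 1.0 (fully open); each row shifts and turns the commanded pose from where the row before left it, along the tool's axes as they then stand; what a row does not reach is not made up. A row lasts 1/10 s, in which the tool goes at most 0.05 m and 0.15 rad, less where a joint would pass 70% of its speed; a pose out of reach is approached as far as the arm can. The fingers move at their own pace and stop on an object; force is the grip in N (left out, the last holds). Time passes only in rows, so rows that do not move let the fingers close. The tool returns the time, the measured TCP pose, the force, the opening and the grip force at its end. only (a regular expression) keeps the lines of the reply that match it, lines (a string "A,B") keeps lines A to B, and quiet returns only ok. A shift or turn number past 1, either way, is cut back to 1. Input that does not fit is refused with a message, and nothing moves.
- arm.observe(): the state, without advancing time (a new reading comes with each control period).
- arm.get_image(name): name is "side" or "top" or "wrist"; returns a dict with "image" (420x560x3 uint8, blue, green, red), "fx", "fy", "cx", "cy" (pixels), "distortion" ([k1, k2, p1, p2, k3] as OpenCV has them; the pictures are not rectified), "cam_to_world" (4x4, takes a point from camera to world coordinates); the wrist camera has in their place "mount" (4x4, takes a point from camera to tool coordinates, whose origin is the TCP and whose axes are the flange's). Camera axes: x right, y down, z forward; pixel columns grow to the right and rows downward; lengths in m; the calibration is good to about 2 mm. A picture is of the moment at which its call begins: read the wrist's pose just before it. There is no depth.
- arm.sign_off(): hands the job in; it is judged then, once.
The state is a dict: "clock": time; "joints": joint angles; "dq": joint speeds; "joint_efforts": joint torques, N m; "position": TCP position; "ee_rot": TCP orientation; "force": force on the tool from outside, world axes, zero at the start; "ft_torque": the same for the moment, N m; "width": opening from 0.0 (shut) to 1.0 (fully open); "gripper_force": force on a finger pad.
Only numpy, scipy, OpenCV 4.12 (cv2) and the standard library are available. Lean on these libraries where they do the work, as an engineer would, in place of code of your own. Each camera call takes 0.05 s, during which the arm holds its last target. There are 200 camera calls.

TASK

Take the little tower of toiletries apart from the top down, one piece at a time, and set each piece upright in the middle of the coaster of its own colour: silver deodorant stick, then blue tin, then yellow jar, then the green cup, which stays upside down. Set each one down gently rather than dropping it, knock nothing over, and leave the comb and the cologne bottle where they are.

Things in the scene. Friction and masses are not known exactly. Their poses are not given: they have to be found in the camera images.
- stick: silver aluminium deodorant stick, upright cylinder 32 mm across, 84 mm high, 100 g or so, top of the tower, standing on the blue tin. Origin at the centre of its underside, z up along its axis
- tin: blue round pomade tin, closed, 44 mm across, 32 mm high, 110 g or so, third from the bottom, standing on the yellow jar. Origin at the centre of its underside, z up
- jar: yellow round shea-butter jar with a yellow screw lid, 54 mm across, 36 mm high, 200 g or so, second from the bottom, standing on the upturned cup. Origin at the centre of its underside, z up
- cup: green ceramic cup without handle, turned upside down (mouth on the counter, flat base up), straight-sided, 66 mm across, 70 mm high, 300 g or so, bottom of the tower. Origin at the centre of the side it stands on (the mouth), z up. The four pieces sit loosely on one another, centred within about 4 mm a joint
- coaster_silver: silver aluminium (with a thin black edge) flat round coaster fixed to the counter, 56 mm across, 6 mm thick; belongs to the deodorant stick. Origin at the centre of its underside (z = 0), z up; its place varies
- coaster_blue: blue flat round coaster fixed to the counter, 68 mm across, 6 mm thick; belongs to the blue tin. Origin at the centre of its underside (z = 0), z up; its place varies
- coaster_yellow: yellow flat round coaster fixed to the counter, 78 mm across, 6 mm thick; belongs to the yellow jar. Origin at the centre of its underside (z = 0), z up; its place varies
- coaster_green: green flat round coaster fixed to the counter, 90 mm across, 6 mm thick; belongs to the green cup. Origin at the centre of its underside (z = 0), z up; its place varies
- comb: black plastic wide-tooth comb lying flat, loose, 180 x 44 x 6 mm; origin at the centre of its underside, x along its length; to be left alone
- cologne: glass cologne bottle, loose and upright, 34 x 64 mm in plan and 85 mm high, with a brass cap 26 mm across rising to 123 mm; origin at the centre of its underside; to be left alone

How it is judged:
On the way, in this order (a step that is already met when the one before it is completed fails the run):
1. the silver deodorant stick stands released on the silver coaster (horizontal distance between stick and coaster_silver below 0.012 m and z of stick in the frame of coaster_silver between 0.003 and 0.009 m and angle between stick's own z axis and vertical below 0.1 rad and linear speed of stick below 0.02 m/s and contact force between the fingers and stick below 0.1 N), for 0.2 s.
2. the blue pomade tin stands released on the blue coaster (horizontal distance between tin and coaster_blue below 0.012 m and z of tin in the frame of coaster_blue between 0.003 and 0.009 m and angle between tin's own z axis and vertical below 0.1 rad and linear speed of tin below 0.02 m/s and contact force between the fingers and tin below 0.1 N), for 0.2 s.
3. the yellow shea-butter jar stands released on the yellow coaster (horizontal distance between jar and coaster_yellow below 0.012 m and z of jar in the frame of coaster_yellow between 0.003 and 0.009 m and angle between jar's own z axis and vertical below 0.1 rad and linear speed of jar below 0.02 m/s and contact force between the fingers and jar below 0.1 N), for 0.2 s.
4. the green cup stands released on the green coaster (horizontal distance between cup and coaster_green below 0.012 m and z of cup in the frame of coaster_green between 0.003 and 0.009 m and angle between cup's own z axis and vertical below 0.1 rad and linear speed of cup below 0.02 m/s and contact force between the fingers and cup below 0.1 N), for 0.2 s.
At the end, for the whole second after the job is handed in: Each piece stands upright (within 0.1 rad), at rest and released on the coaster of its own colour, its centre within 12 mm of the coaster's centre; comb and cologne bottle are within 15 mm of where they were and the bottle stands (all of step 1 and all of step 2 and all of step 3 and all of step 4 and distance of each of comb, cologne from where it was at the start of the episode below 0.015 m and angle between cologne's own z axis and vertical below 0.1 rad); the robot touches nothing.
It fails at once if the comb is shifted by more than 15 mm (distance of comb from where it was at the start of the episode above 0.015 m).
It fails at once if the cologne bottle is shifted by more than 15 mm (distance of cologne from where it was at the start of the episode above 0.015 m).
It fails at once if a piece of the tower is tipped by more than 0.6 rad (angle between any of stick, tin, jar, cup's own z axis and vertical above 0.6 rad).
It fails at once if a piece falls free of the fingers faster than 0.6 m/s (a drop of about 2 cm) ((linear speed of stick above 0.6 m/s and contact force between the fingers and stick below 0.05 N) or (linear speed of tin above 0.6 m/s and contact force between the fingers and tin below 0.05 N) or (linear speed of jar above 0.6 m/s and contact force between the fingers and jar below 0.05 N) or (linear speed of cup above 0.6 m/s and contact force between the fingers and cup below 0.05 N)).
It also fails if it takes over 128 s, if anything falls off the work surface, if the arm or the gripper's body presses on something with over 40 N, if the wrist force passes 120 N, or if a joint passes its speed limit or range.

## Working session

There is one attempt and no reset: what is moved stays moved. The work goes in short steps, Python scripts to look and compute and a tool call to move; the robot and the scene stay as the last step left them, time stands still between calls to the robot, and variables do not carry over. Pictures are saved under pics/ and viewed, at most 14 in all, crops included, and the job is handed in when it is done.

```bash
ls; mkdir -p pics; python3 - <<'E'
from cell import arm
import cv2
s=arm.observe();print(s)
for n in("top","side"):
    d=arm.get_image(n);cv2.imwrite(f"pics/{n}0.png",d["image"]);print(n,d["fx"],d["cx"],d["cy"],d["distortion"],d["cam_to_world"])
E
```

```text
cell.py
pics
{'clock': 0.0, 'joints': array([-1.38361338,  0.43520506,  0.02499059,  1.57408904, -0.01157862,
        1.13399243, -0.07512713]), 'dq': array([ 3.34077481e-05, -2.22401009e-03,  2.11499958e-03, -1.33724981e-03,
       -1.58439182e-03,  3.96449326e-04, -1.50112617e-03]), 'joint_efforts': array([-1.17270943e-04, -6.67837214e+01,  9.84888487e-01, -3.14473271e+01,
       -6.05750293e-02,  4.27895319e-02,  1.90894953e-04]), 'position': array([0.17851722, 0.59843661, 0.22595943]), 'ee_rot': array([-4.53751916e-01, -3.10859291e+00,  2.43199930e-03]), 'force': array([-0.00207515,  0.24021955, -0.77322526]), 'ft_torque': array([ 0.00137613, -0.02271252, -0.03744883]), 'gripper_force': 0.0, 'width': 1.0027421968743342}
top 545.3881955570397 274.56441202799385 213.47992024002858 [-0.11287262  0.          0.          0.          0.        ] [[ 0.00787285 -0.98263208  0.18539743  0.37434021]
 [-0.99991798 -0.00960889 -0.00846722  0.00763962]
 [ 0.01010163 -0.18531556 -0.98262714  1.13382854]
 [ 0.          0.          0.          1.        ]]
side 469.09988239938144 281.47324043659444 207.97818091832784 [-0.0586555  0.         0.         0.         0.       ] [[-0.96791254 -0.15987042  0.19387305  0.40813079]
 [-0.25113393  0.58846307 -0.76853299  0.68976665]
 [ 0.00877857 -0.79256082 -0.60972968  0.65408514]
 [ 0.          0.          0.          1.        ]]
```

View pics/top0.png

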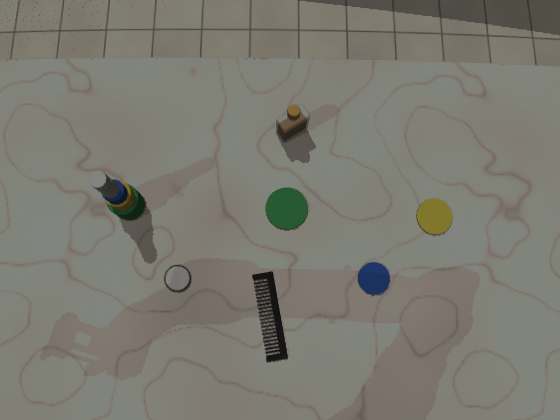

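View pics/side0.png

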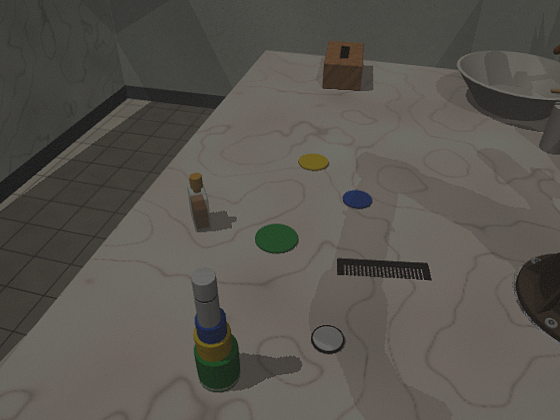

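The top view shows the tower at about (125,200) with its stick top at (99,179). Coasters: silver (178,278), green (287,209), yellow (435,217), blue (374,279). The side view shows the tower at about (210,330), with the stick top at (204,276).

```bash
cat > h.py <<'E'
from cell import arm
import cv2, numpy as np
from scipy.spatial.transform import Rotation as R
def grab(n):
    s=arm.observe(); d=arm.get_image(n); d["K"]=np.array([[d["fx"],0,d["cx"]],[0,d["fy"],d["cy"]],[0,0,1]])
    if n=="wrist":
        T=np.eye(4);T[:3,:3]=R.from_rotvec(s["ee_rot"]).as_matrix();T[:3,3]=s["position"];d["T"]=T@d["mount"]
    else:d["T"]=np.array(d["cam_to_world"])
    d["D"]=np.array(d["distortion"]);return d
def ray(d,uv):
    p=cv2.undistortPoints(np.array([[uv]],float),d["K"],d["D"])[0,0]
    v=d["T"][:3,:3]@np.array([p[0],p[1],1]);return d["T"][:3,3],v/np.linalg.norm(v)
def plane(d,uv,z):
    o,v=ray(d,uv);return o+v*(z-o[2])/v[2]
def tri(rs):
    A=sum(np.eye(3)-np.outer(v,v) for o,v in rs);b=sum((np.eye(3)-np.outer(v,v))@o for o,v in rs)
    x=np.linalg.solve(A,b);return x,max(np.linalg.norm(np.cross(x-o,v)) for o,v in rs)
def proj(d,P):
    Ti=np.linalg.inv(d["T"]);return cv2.projectPoints(np.array([P],float),cv2.Rodrigues(Ti[:3,:3])[0],Ti[:3,3],d["K"],d["D"])[0][0,0]
HS={"blue":((105,120,40),(130,255,255)),"yellow":((18,120,60),(32,255,255)),"green":((50,110,30),(85,255,255))}
def blobs(d,c,amin=60):
    m=cv2.inRange(cv2.cvtColor(d["image"],cv2.COLOR_BGR2HSV),*HS[c])
    cs=[k for k in cv2.findContours(m,cv2.RETR_EXTERNAL,cv2.CHAIN_APPROX_NONE)[0] if cv2.contourArea(k)>amin]
    return [(np.round(cv2.fitEllipse(k)[0],1),cv2.boundingRect(k),cv2.contourArea(k),k) for k in cs]
E
python3 - <<'E'
from h import *
for n in("top","side"):
    d=grab(n)
    for c in HS:
        for b in blobs(d,c):print(n,c,b[:3],plane(d,b[0],.006).round(4))
s=arm.observe();print(R.from_rotvec(s["ee_rot"]).as_matrix().round(3))
t,sd=grab("top"),grab("side")
cv2.imwrite("pics/c1.png",np.hstack([cv2.resize(t["image"][150:300,70:220],(600,600))[:, :400],cv2.resize(sd["image"][260:400,180:280],(400,560))[:600].copy() if 0 else cv2.resize(sd["image"][250:400,180:280],(400,600))]))
print(t["image"][278,178],t["image"][179,99])
E
```

```text
top blue (array([373.5, 277.9]), (358, 262, 32, 32), 742.0) [ 0.4532 -0.2083  0.006 ]
top blue (array([112.5, 190.6]), (103, 180, 24, 24), 156.0) [0.6335 0.3447 0.006 ]
top yellow (array([434. , 216.1]), (417, 199, 35, 35), 942.5) [ 0.5848 -0.3417  0.006 ]
top yellow (array([117.3, 193.9]), (106, 181, 26, 28), 99.5) [0.6264 0.3338 0.006 ]
top yellow (array([293.6, 110.6]), (288, 105, 12, 12), 101.0) [ 0.8171 -0.042   0.006 ]
top green (array([286.3, 208. ]), (266, 188, 42, 41), 1300.0) [ 0.5991 -0.0267  0.006 ]
top green (array([123.2, 199.8]), (107, 186, 38, 34), 368.0) [0.6136 0.3202 0.006 ]
side blue (array([206. , 328.3]), (195, 315, 26, 29), 90.5) [0.6539 0.2319 0.006 ]
side blue (array([356.7, 198.6]), (343, 191, 29, 17), 338.5) [ 0.4537 -0.2079  0.006 ]
side yellow (array([211.5, 332.7]), (194, 323, 37, 39), 540.0) [0.6415 0.2381 0.006 ]
side yellow (array([194.5, 179.3]), (190, 173, 11, 16), 85.5) [ 0.8498 -0.183   0.006 ]
side yellow (array([312.8, 161.6]), (299, 154, 29, 17), 351.5) [ 0.5852 -0.3403  0.006 ]
side green (array([214.2, 347.7]), (194, 346, 43, 22), 139.5) [0.6263 0.2653 0.006 ]
side green (array([275.9, 237.9]), (255, 224, 43, 29), 875.5) [ 0.5997 -0.0247  0.006 ]
[[-0.958  0.286 -0.   ]
 [ 0.286  0.958 -0.001]
 [-0.    -0.001 -1.   ]]
[113 116 117] [129 132 129]
```

View pics/c1.png

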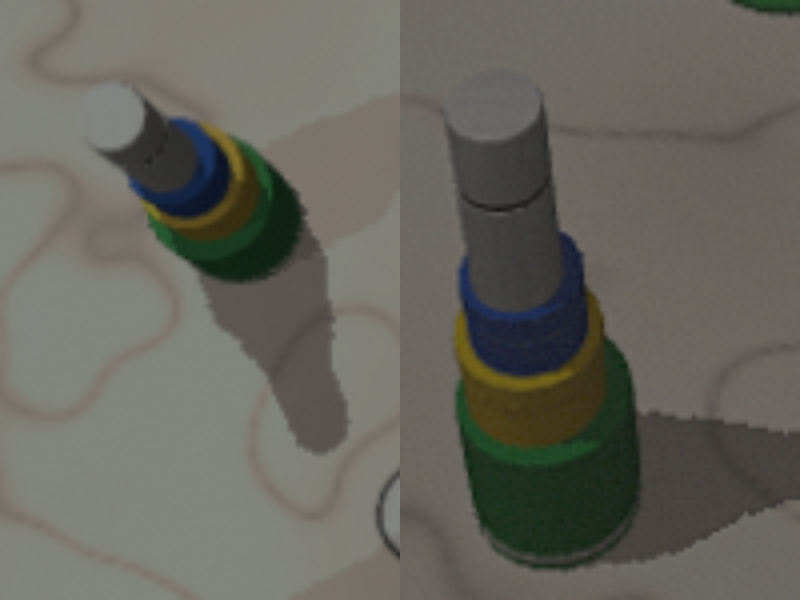

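Crop: the stick's top cap is at about (98,179) in the top view and (203.6,275.6) in the side view. All four pieces can be told apart.

```bash
python3 - <<'E'
from h import *
t,sd=grab("top"),grab("side")
def dark(d,x0,y0,x1,y1):
    g=cv2.cvtColor(d["image"],cv2.COLOR_BGR2GRAY)[y0:y1,x0:x1];m=cv2.inRange(g,0,55)
    k=max(cv2.findContours(m,cv2.RETR_EXTERNAL,cv2.CHAIN_APPROX_NONE)[0],key=cv2.contourArea)
    e=cv2.fitEllipse(cv2.convexHull(k));return np.array(e[0])+[x0,y0],e[1]
a=dark(t,155,255,202,302);b=dark(sd,303,318,352,360);print(a,b)
print("silver",tri([ray(t,a[0]),ray(sd,b[0])]),plane(t,a[0],.006),plane(sd,b[0],.006))
print("sticktop",tri([ray(t,(98,179.1)),ray(sd,(203.6,275.6))]))
for c in("blue","yellow","green"):
    f=lambda d:max([x for x in blobs(d,c) if x[0][0]>240 and x[2]>200],key=lambda x:x[2])[0]
    print(c,tri([ray(t,f(t)),ray(sd,f(sd))]))
s=arm.observe();print(s["clock"],s["position"])
E
```

```text
(array([177.60151672, 278.42017174]), (25.575172424316406, 26.693214416503906)) (array([327.43686104, 339.13033295]), (28.50699234008789, 33.92637634277344))
silver (array([0.4495457 , 0.19771055, 0.00233406]), np.float64(0.0005974865517999187)) [0.4487052  0.19708913 0.006     ] [0.44990811 0.2004479  0.006     ]
sticktop (array([0.60507196, 0.30749359, 0.22161537]), np.float64(0.000772239232798768))
blue (array([ 0.45357832, -0.20840343,  0.00532083]), np.float64(0.0003007723802505846))
yellow (array([ 0.58524181, -0.34205473,  0.00488038]), np.float64(0.0002536572744189307))
green (array([ 0.59999503, -0.02676183,  0.00399407]), np.float64(0.0004514883007416206))
0.4 [0.17863328 0.59885639 0.22659274]
```

The rows are not in the units I measure in: shifts go in shares of 50 mm and turns go in shares of pi rad. I convert before sending: -0.041 m is -0.82, -0.03 m is -0.6.

```bash
cat > go.py <<'E'
import sys
from h import *
s=arm.observe();M=R.from_rotvec(s["ee_rot"]).as_matrix()
g=np.array(eval(sys.argv[1]))-s["position"]
print("clk %.1f pos"%s["clock"],s["position"].round(4),"tool delta",(M.T@g).round(4),"y-axis",M[:2,1].round(3),"tilt",M[2,2].round(4),"w",round(s["width"]*92,1),"F",round(s["gripper_force"],1),"f",s["force"].round(1))
E
```

Request:
send_path(offsets=[[[0,0,-0.6,0,1],[0,0,-0.6,0,1],[-0.82,-0.262,0,0,1],[-0.82,-0.262,0,0,1],[-0.82,-0.262,0,0,1],[-0.82,-0.262,0,0,1],[-0.82,-0.262,0,0,1],[-0.82,-0.262,0,0,1],[-0.82,-0.262,0,0,1],[-0.82,-0.262,0,0,1]]], force=15)

```text
clock: 1.4
position: [0.4642, 0.4036, 0.2869]
ee_rot: [0.453, 3.109, 0.001]
force: [0.9, 0.7, -1.3]
width: 1.001
gripper_force: 0.0
```

```bash
python3 go.py '[0.605,0.3075,0.28]'
```

```text
clk 1.4 pos [0.4642 0.4036 0.2869] tool delta [-0.1624 -0.0519  0.0069] y-axis [0.286 0.958] tilt -1.0 w 92.1 F 0.0 f [ 0.9  0.7 -1.3]
```

Scaled: -0.041 m is -0.82, -0.03 m is -0.6.

Request:
send_path(offsets=[[[-0.82,-0.26,0,0,1],[-0.82,-0.26,0,0,1],[-0.82,-0.26,0,0,1],[-0.6,-0.2,0,0,1],[0,0,0,0,1],[0,0,0,0,1]]])

```text
clock: 2.0
position: [0.596, 0.3134, 0.2864]
ee_rot: [-0.456, -3.108, 0.0]
force: [-0.1, 1.2, 0.4]
width: 1.003
gripper_force: 0.0
```

```bash
python3 go.py '[0.605,0.3075,0.174]'
python3 - <<'E'
from h import *
d=grab("wrist");cv2.imwrite("pics/w1.png",d["image"]);print(d["mount"].round(3),d["fx"],proj(d,[.605,.3075,.222]))
E
```

```text
clk 2.0 pos [0.596  0.3134 0.2864] tool delta [-0.0104 -0.003   0.1124] y-axis [0.288 0.958] tilt -1.0 w 92.2 F 0.0 f [-0.1  1.2  0.4]
[[-0.    -0.953 -0.304  0.082]
 [ 1.    -0.    -0.     0.001]
 [ 0.    -0.304  0.953 -0.157]
 [ 0.     0.     0.     1.   ]] 312.1945069486385 [271.52146932 237.52203449]
```

View pics/w1.png

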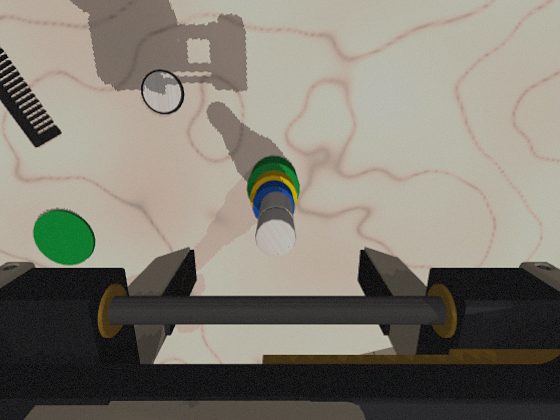

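The wrist view shows the stick cap at (275,236), against a predicted (271.5,237.5). That is about 2 mm toward +y of the tool. The silver coaster is at (163,92).

Scaled: 0.03 m is 0.6, -0.0104 m is -0.208.

Request:
send_path(offsets=[[[-0.208,-0.02,0.4,0,1],[0,0,0.6,0,1],[0,0,0.6,0,1],[0,0,0.4,0,1],[0,0,0.24,0,1],[0,0,0,0,1],[0,0,0,0,0.5],[0,0,0,0,0.4],[0,0,0,0,0.3],[0,0,0,0,0.25]]], force=12)

```text
clock: 3.05
position: [0.6056, 0.3103, 0.1756]
ee_rot: [0.454, 3.108, 0.001]
force: [-0.0, 0.3, 0.0]
width: 0.699
gripper_force: 0.0
```

```bash
python3 go.py '[0.605,0.3075,0.174]'
```

```text
clk 3.0 pos [0.6056 0.3103 0.1756] tool delta [-0.0002 -0.0029  0.0016] y-axis [0.286 0.958] tilt -1.0 w 64.3 F 0.0 f [-0.   0.3  0. ]
```

Request:
send_path(offsets=[[[0,0,0,0,0.4],[0,0,0,0,0.36],[0,0,0,0,0.3],[0,0,0,0,0.25],[0,0,0,0,0.2],[0,0,0,0,0.2],[0,0,0,0,0.2]]], force=12)

```text
clock: 3.75
position: [0.6053, 0.3101, 0.1747]
ee_rot: [-0.454, -3.109, 0.0]
force: [0.1, 0.4, 0.5]
width: 0.347
gripper_force: 12.0
```

```bash
python3 go.py '[0.605,0.3075,0.174]'
```

```text
clk 3.8 pos [0.6053 0.3101 0.1747] tool delta [-0.0005 -0.0025  0.0007] y-axis [0.286 0.958] tilt -1.0 w 31.9 F 12.0 f [0.1 0.4 0.5]
```

Scaled: -0.02 m is -0.4, -0.015 m is -0.3.

Request:
send_path(offsets=[[[0,0,-0.1,0,0.2],[0,0,-0.3,0,0.2],[0,0,-0.4,0,0.2]]])

```text
clock: 4.05
position: [0.6048, 0.31, 0.2153]
ee_rot: [-0.453, -3.108, 0.001]
force: [-0.6, 0.4, -0.6]
width: 0.345
gripper_force: 12.0
```

```bash
python3 go.py '[0.4495,0.1985,0.06]'
```

```text
clk 4.0 pos [0.6048 0.31   0.2153] tool delta [ 0.1169 -0.1511  0.1556] y-axis [0.286 0.958] tilt -1.0 w 31.7 F 12.0 f [-0.6  0.4 -0.6]
```

Scaled: 0.04 m is 0.8, -0.033 m is -0.66.

Request:
send_path(offsets=[[[0.3,-0.4,0,0,0.2],[0.5,-0.66,0,0,0.2],[0.5,-0.66,0.2,0,0.2],[0.5,-0.66,0.6,0,0.2],[0.4,-0.44,0.8,0,0.2],[0.14,-0.2,0.8,0,0.2],[0,0,0.6,0,0.2],[0,0,0.12,0,0.2],[0,0,0,0,0.2],[0,0,0,0,0.2]]])

```text
clock: 5.05
position: [0.4523, 0.2003, 0.061]
ee_rot: [0.453, 3.107, 0.003]
force: [0.1, 0.7, -1.9]
width: 0.348
gripper_force: 12.0
```

```bash
python3 go.py '[0.4495,0.1985,0.0435]'
python3 - <<'E'
from h import *
for n in("top","side"):
    d=grab(n)
    cv2.imwrite("pics/p_%s.png"%n,d["image"])
a=cv2.imread("pics/p_top.png")[200:320,110:250];b=cv2.imread("pics/p_side.png")[240:360,260:400]
cv2.imwrite("pics/p1.png",cv2.resize(np.hstack([a,b]),(800,343)))
E
```

```text
clk 5.0 pos [0.4523 0.2003 0.061 ] tool delta [ 0.0022 -0.0025  0.0175] y-axis [0.286 0.958] tilt -1.0 w 32.0 F 12.0 f [ 0.1  0.7 -1.9]
```

View pics/p1.png

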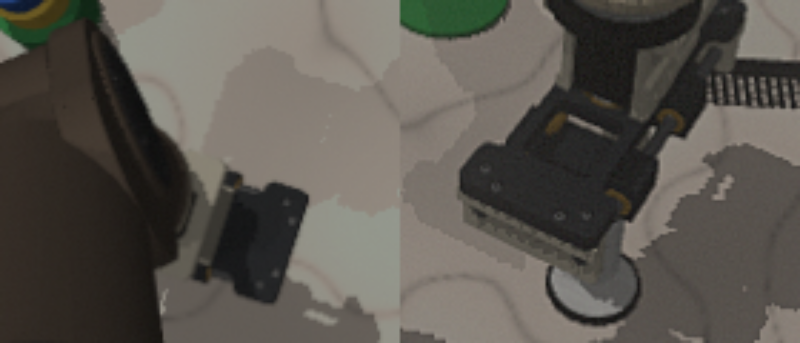

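The stick hangs about 18 mm over the silver coaster (side crop (595,290)). The offset looks consistent with the measured 3 mm correction, so I'm lowering it.

Scaled: 0.006 m is 0.12, 0.005 m is 0.1.

Request:
send_path(offsets=[[[0.04,-0.05,0.08,0,0.2],[0,0,0.12,0,0.2],[0,0,0.1,0,0.2],[0,0,0.04,0,0.2],[0,0,0,0,0.2],[0,0,0,0,0.2]]])

```text
clock: 5.75
position: [0.4481, 0.1976, 0.0422]
ee_rot: [-0.454, -3.108, 0.0]
force: [-0.8, 0.1, -0.9]
width: 0.348
gripper_force: 12.0
```

```bash
python3 go.py '[0.4495,0.1985,0.0427]'
```

```text
clk 5.8 pos [0.4481 0.1976 0.0422] tool delta [-0.0011  0.0013 -0.0005] y-axis [0.286 0.958] tilt -1.0 w 32.1 F 12.0 f [-0.8  0.1 -0.9]
```

Scaled: 0.001 m is 0.02.

Request:
send_path(offsets=[[[0,0,0.02,0,0.2],[0,0,0,0,0.2]]])

```text
clock: 5.95
position: [0.4483, 0.1976, 0.0418]
ee_rot: [0.454, 3.108, 0.0]
force: [-2.7, -0.9, 9.6]
width: 0.349
gripper_force: 12.0
```

Request:
send_path(offsets=[[[0,0,0,0,0.38],[0,0,0,0,0.45],[0,0,0,0,0.6],[0,0,0,0,0.6],[0,0,-0.2,0,0.6],[0,0,-0.4,0,0.6],[0,0,-0.6,0,0.7],[0,0,-0.8,0,0.8],[0,0,-0.8,0,1],[0,0,-0.8,0,1]]])

```text
clock: 6.95
position: [0.4478, 0.1973, 0.2238]
ee_rot: [0.454, 3.108, 0.0]
force: [0.0, 0.7, -1.2]
width: 0.902
gripper_force: 0.0
```

```bash
python3 go.py '[0.605,0.3075,0.26]'
```

```text
clk 7.0 pos [0.4478 0.1973 0.2238] tool delta [-0.1192  0.1506 -0.0362] y-axis [0.286 0.958] tilt -1.0 w 83.0 F 0.0 f [ 0.   0.7 -1.2]
```

Scaled: 0.038 m is 0.76, -0.03 m is -0.6.

```bash
cat > look.py <<'E'
from h import *
import sys
c,z0=sys.argv[1],float(sys.argv[2])   # colour, top height (check only)
P=[]
for n in sys.argv[3:]:
    d=grab(n); bs=[b for b in blobs(d,c,40)]
    for b in bs: print(n,b[0],b[1],b[2],plane(d,b[0],z0).round(4))
    cv2.imwrite(f"pics/l_{c}_{n}_{int(arm.observe()['clock']*100)}.png",d["image"])
E
```

Request:
send_path(offsets=[[[-0.4,0.5,0,0,1],[-0.6,0.76,0,0,1],[-0.6,0.76,0,0,1],[-0.2,0.252,0,0,1],[0,0,0,0,1],[0,0,0,0,1]]])

```text
clock: 7.55
position: [0.5663, 0.2801, 0.2214]
ee_rot: [-0.454, -3.108, 0.001]
force: [-0.2, -0.1, -0.4]
width: 1.0
gripper_force: 0.0
```

```bash
python3 look.py blue 0.138 wrist top side
```

```text
wrist [318.6 244.6] (294, 216, 52, 57) 2245.0 [0.6002 0.3075 0.138 ]
top [373.5 278. ] (358, 262, 32, 32) 743.5 [ 0.4438 -0.183   0.138 ]
side [209.7 322.5] (195, 306, 31, 38) 597.0 [0.6026 0.3146 0.138 ]
side [356.8 198.9] (343, 191, 29, 17) 351.0 [ 0.4441 -0.0242  0.138 ]
```

Request:
send_path(offsets=[[[-0.3,0.4,0,0,1],[-0.28,0.34,0,0,1],[0,0,0,0,1],[0,0,0,0,1]]])

```text
clock: 8.1
position: [0.6046, 0.3074, 0.2215]
ee_rot: [-0.454, -3.108, 0.001]
force: [0.0, 0.2, -0.6]
width: 1.0
gripper_force: 0.0
```

```bash
python3 look.py blue 0.138 wrist top side;python3 go.py '[0.605,0.3075,0.26]'; ls pics
```

```text
wrist [276.4 213.8] (251, 185, 52, 58) 2261.0 [0.6025 0.3087 0.138 ]
top [373.5 277.9] (358, 262, 32, 32) 743.0 [ 0.444 -0.183  0.138]
side [210.  322.7] (195, 306, 31, 38) 615.5 [0.602  0.3148 0.138 ]
side [356.7 198.8] (343, 191, 29, 17) 348.0 [ 0.4443 -0.0245  0.138 ]
clk 8.2 pos [0.6045 0.3072 0.2217] tool delta [-0.0003  0.0004 -0.0383] y-axis [0.286 0.958] tilt -1.0 w 91.7 F 0.0 f [-0.7 -0.1  0. ]
c1.png
l_blue_side_770.png
l_blue_side_825.png
l_blue_top_765.png
l_blue_top_819.png
l_blue_wrist_760.png
l_blue_wrist_815.png
p1.png
p_side.png
p_top.png
side0.png
top0.png
w1.png
```

```bash
python3 - <<'E'
import cv2,numpy as np
a=cv2.imread("pics/l_blue_wrist_815.png")[160:300,200:340];b=cv2.imread("pics/l_blue_side_825.png")[295:395,180:280]
cv2.imwrite("pics/v.png",np.hstack([cv2.resize(a,(400,400)),cv2.resize(b,(400,400))])*2)
E
```

```text
(no output)
```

View pics/v.png

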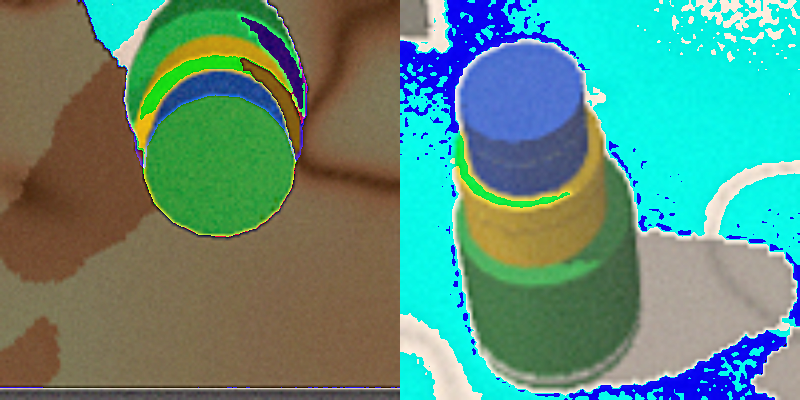

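The top face of the tin is the bright disc at wrist (276.6,217.7) and side (210,318), so I'll segment it automatically by brightness.

```bash
cat > face.py <<'E'
from h import *
import sys
# face.py colour ztop files.. : top face centre by Otsu on V inside the colour blob of the tower, triangulated wrist+side
def face(d,c,near):
    b=min([b for b in blobs(d,c,40)],key=lambda b:np.hypot(*(b[0]-near)))
    m=np.zeros(d["image"].shape[:2],np.uint8);cv2.drawContours(m,[b[3]],-1,255,-1);m&=cv2.inRange(cv2.cvtColor(d["image"],cv2.COLOR_BGR2HSV),*HS[c])
    v=cv2.GaussianBlur(d["image"].max(2),(3,3),0);t=cv2.threshold(v[m>0].reshape(-1,1),0,255,cv2.THRESH_OTSU)[0]
    f=cv2.morphologyEx(((v>t)&(m>0)).astype(np.uint8)*255,cv2.MORPH_OPEN,np.ones((3,3),np.uint8))
    k=max(cv2.findContours(f,cv2.RETR_EXTERNAL,cv2.CHAIN_APPROX_NONE)[0],key=cv2.contourArea);e=cv2.fitEllipse(cv2.convexHull(k));return e[0],e[1]
if __name__=="__main__":
    c,z=sys.argv[1],float(sys.argv[2]);rs=[]
    for n in("wrist","side"):
        d=grab(n);uv,ax=face(d,c,proj(d,[.604,.308,z]));rs.append(ray(d,uv));print(n,np.round(uv,1),np.round(ax,1),plane(d,uv,z).round(4))
    print("tri",tri(rs))
E
python3 face.py blue 0.138; python3 go.py '[0.6045,0.308,0.111]'
```

```text
wrist [276.6 217.4] [49.  51.8] [0.6054 0.3078 0.138 ]
side [209.7 317.6] [23.7 30.5] [0.6057 0.3067 0.138 ]
tri (array([0.60496759, 0.30793456, 0.13969501]), np.float64(7.54429463400569e-05))
clk 8.3 pos [0.6047 0.3074 0.2218] tool delta [0.0004 0.0005 0.1108] y-axis [0.286 0.958] tilt -1.0 w 92.1 F 0.0 f [-0.1  0.2 -0.3]
```

Scaled: 0.03 m is 0.6, 0.015 m is 0.3.

Request:
send_path(offsets=[[[0,0,0.6,0,1],[0,0,0.6,0,1],[0,0,0.6,0,1],[0,0,0.3,0,1],[0,0,0.1,0,0.8],[0,0,0,0,0.65],[0,0,0,0,0.55],[0,0,0,0,0.5],[0,0,0,0,0.45],[0,0,0,0,0.4]]], force=12)

```text
clock: 9.35
position: [0.6055, 0.3081, 0.1121]
ee_rot: [0.454, 3.108, 0.001]
force: [1.0, -0.5, -0.9]
width: 0.525
gripper_force: 0.0
```

Request:
send_path(offsets=[[[0,0,0,0,0.35],[0,0,0,0,0.35],[0,0,0,0,0.35]]])

```text
clock: 9.65
position: [0.6054, 0.3079, 0.1118]
ee_rot: [0.454, 3.108, 0.0]
force: [-1.9, -0.2, 3.8]
width: 0.479
gripper_force: 12.0
```

```bash
python3 go.py '[0.605,0.3077,0.111]'
```

```text
clk 9.7 pos [0.6054 0.3079 0.1118] tool delta [ 0.0003 -0.0003  0.0008] y-axis [0.286 0.958] tilt -1.0 w 44.0 F 12.0 f [-1.9 -0.2  3.8]
```

Scaled: -0.045 m is -0.9, -0.04 m is -0.8.

Request:
send_path(offsets=[[[0,0,-0.1,0,0.35],[0,0,-0.3,0,0.35],[0,0,-0.6,0,0.35],[0,-0.3,-0.6,0,0.35],[0,-0.6,0,0,0.35],[0,-0.8,0,0,0.35],[0,-0.9,0,0,0.35],[0,-0.9,0,0,0.35],[0,-0.9,0,0,0.35],[0,-0.9,0,0,0.35]]])

```text
clock: 10.65
position: [0.529, 0.0524, 0.1925]
ee_rot: [0.454, 3.107, 0.001]
force: [0.5, -0.5, -0.9]
width: 0.475
gripper_force: 12.0
```

Request:
send_path(offsets=[[[0,-0.9,0,0,0.35],[0,-0.9,0,0,0.35],[0,-0.9,0,0,0.35],[0,-0.9,0,0,0.35],[0,-0.8,0,0,0.35],[0,-0.5,0,0,0.35],[0,-0.2,0,0,0.35],[0,0,0,0,0.35]]])

```text
clock: 11.45
position: [0.4565, -0.1914, 0.1921]
ee_rot: [0.457, 3.107, -0.0]
force: [-0.5, 0.8, -1.3]
width: 0.471
gripper_force: 12.0
```

```bash
python3 go.py '[0.4535,-0.2084,0.0118]'
```

```text
clk 11.4 pos [ 0.4565 -0.1914  0.1921] tool delta [-0.0019 -0.0172  0.1803] y-axis [0.288 0.958] tilt -1.0 w 43.4 F 12.0 f [-0.5  0.8 -1.3]
```

Scaled: 0.04 m is 0.8, 0.02 m is 0.4.

Request:
send_path(offsets=[[[-0.04,-0.344,0.4,0,0.35],[0,0,0.8,0,0.35],[0,0,0.8,0,0.35],[0,0,0.8,0,0.35],[0,0,0.4,0,0.35],[0,0,0.2,0,0.35],[0,0,0.08,0,0.35],[0,0,0,0,0.35],[0,0,0,0,0.35]]])

```text
clock: 12.35
position: [0.4546, -0.2074, 0.0185]
ee_rot: [0.453, 3.107, -0.0]
force: [-0.3, 0.3, -0.6]
width: 0.475
gripper_force: 12.0
```

```bash
python3 go.py '[0.4535,-0.2084,0.0118]'
python3 look.py blue 0.038 wrist; python3 look.py blue 0.006 wrist;python3 - <<'E'
import cv2,glob
f=sorted(glob.glob("pics/l_blue_wrist_*"),key=lambda s:int(s.split("_")[-1][:-4]))[-1];cv2.imwrite("pics/v2.png",cv2.imread(f))
E
```

```text
clk 12.3 pos [ 0.4546 -0.2074  0.0185] tool delta [ 0.0008 -0.0013  0.0067] y-axis [0.285 0.958] tilt -1.0 w 43.7 F 12.0 f [-0.3  0.3 -0.6]
wrist [277.8 325.7] (258, 324, 39, 5) 100.0 [ 0.4792 -0.2131  0.038 ]
wrist [275.2 250.5] (219, 199, 111, 97) 7987.0 [ 0.4374 -0.202   0.038 ]
wrist [277.8 325.7] (258, 324, 39, 5) 100.0 [ 0.5032 -0.2203  0.006 ]
wrist [275.2 250.6] (219, 199, 111, 97) 7981.5 [ 0.4518 -0.2066  0.006 ]
```

View pics/v2.png

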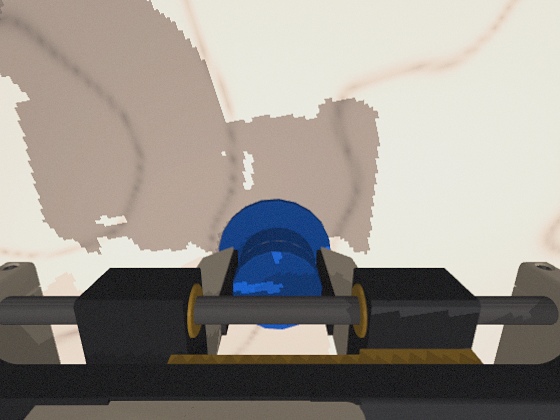

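The tin hangs just over the blue coaster: rim centre x is about 274, tin centre x about 277. I'm lowering and releasing.

Scaled: 0.003 m is 0.06, -0.001 m is -0.02.

Request:
send_path(offsets=[[[0,-0.02,0.06,0,0.35],[0,0,0.05,0,0.35],[0,0,0.02,0,0.35],[0,0,0.01,0,0.35],[0,0,0,0,0.35]]])

```text
clock: 12.95
position: [0.4536, -0.2087, 0.0112]
ee_rot: [0.454, 3.108, 0.0]
force: [-2.8, 1.3, 14.0]
width: 0.476
gripper_force: 12.0
```

```bash
python3 go.py '[0.4535,-0.2084,0.0118]'
```

```text
clk 12.9 pos [ 0.4536 -0.2087  0.0112] tool delta [ 0.0002  0.0002 -0.0006] y-axis [0.286 0.958] tilt -1.0 w 43.8 F 12.0 f [-2.8  1.3 14. ]
```

Scaled: -0.05 m is -1, -0.04 m is -0.8.

Request:
send_path(offsets=[[[0,0,0,0,0.52],[0,0,0,0,0.6],[0,0,0,0,0.8],[0,0,0,0,0.9],[0,0,-0.2,0,0.9],[0,0,-0.6,0,1],[0,0,-0.8,0,1],[0,0,-1,0,1],[0,0.2,-1,0,1],[0,0.5,0,0,1]]])

```text
clock: 13.95
position: [0.4659, -0.1783, 0.1963]
ee_rot: [0.459, 3.097, -0.003]
force: [1.7, -0.1, -0.9]
width: 1.001
gripper_force: 0.0
```

```bash
python3 - <<'E'
from h import *
d=grab("side");print([(b[0],plane(d,b[0],.006).round(3),b[1]) for b in blobs(d,"blue")])
E
```

```text
[(array([356.6, 198.6]), array([ 0.454, -0.208,  0.006]), (343, 191, 28, 17)), (array([358. , 187.3]), array([ 0.456, -0.255,  0.006]), (349, 182, 18, 11))]
```

Request:
send_path(offsets=[[[0,0.8,0,0,1],[0,0.9,0,0,1],[0,0.9,0,0,1],[0,0.9,0,0,1],[0,0.9,0,0,1],[0,0.9,0,0,1],[0,0.9,0,0,1],[0,0.9,0,0,1],[0,0.9,0,0,1],[0,0.8,0,0,1]]])

```text
clock: 15.0
position: [0.5888, 0.2489, 0.1896]
ee_rot: [-0.452, -3.108, -0.0]
force: [0.8, -0.5, -0.2]
width: 1.001
gripper_force: 0.0
```

```bash
python3 go.py '[0.605,0.3077,0.19]'
```

```text
clk 15.0 pos [0.5888 0.2489 0.1896] tool delta [ 0.0012  0.0609 -0.0004] y-axis [0.285 0.959] tilt -1.0 w 92.1 F 0.0 f [ 0.8 -0.5 -0.2]
```

Scaled: 0.03 m is 0.6, 0.025 m is 0.5.

Request:
send_path(offsets=[[[0,0.6,0,0,1],[0.02,0.5,0,0,1],[0,0.12,0,0,1],[0,0,0,0,1],[0,0,0,0,1]]])

```text
clock: 15.5
position: [0.6054, 0.3034, 0.1895]
ee_rot: [-0.456, -3.108, 0.002]
force: [-0.2, -1.1, 0.0]
width: 1.001
gripper_force: 0.0
```

```bash
python3 face.py yellow 0.106; python3 go.py '[0.605,0.3077,0.075]'; python3 - <<'E'
from h import *
t,s=grab("top"),grab("side")
print("tin",[plane(s,b[0],.038).round(4) for b in blobs(s,"blue")],[(b[0],b[1],plane(t,b[0],.038).round(4)) for b in blobs(t,"blue")])
b=t["image"];cv2.imwrite("pics/v3.png",np.hstack([cv2.resize(b[230:310,340:410],(400,457)),cv2.resize(s["image"][165:245,320:390],(400,457))]))
E
```

```text
wrist [280.3 215.5] [61.2 65. ] [0.6056 0.3073 0.106 ]
side [211.5 331.9] [29.6 37.6] [0.606  0.3065 0.106 ]
tri (array([0.60539307, 0.30739301, 0.10720446]), np.float64(0.00018447130110071363))
clk 15.6 pos [0.6056 0.3033 0.1897] tool delta [0.0019 0.0041 0.1147] y-axis [0.288 0.958] tilt -1.0 w 91.9 F 0.0 f [ 1.  -0.8  0.1]
tin [array([ 0.4509, -0.1649,  0.038 ]), array([ 0.4541, -0.2081,  0.038 ])] [(array([373.4, 277.9]), (358, 262, 32, 32), array([ 0.451 , -0.2019,  0.038 ]))]
```

View pics/v3.png

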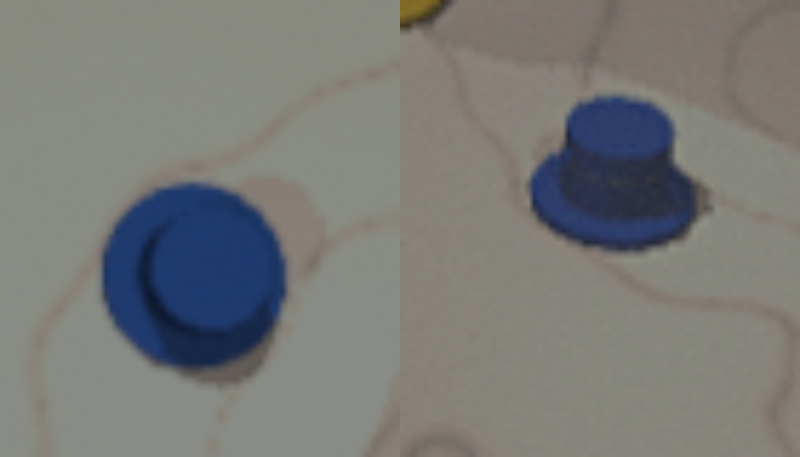

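The tin stands centred and upright on the blue coaster, measured at (0.454,-0.208). Next is the jar, at (0.6054,0.3074) with its top at 0.107 against an expected 0.106.

Scaled: 0.03 m is 0.6, 0.0014 m is 0.028.

Request:
send_path(offsets=[[[0.028,0.08,0.6,0,1],[0,0,0.6,0,1],[0,0,0.6,0,1],[0,0,0.36,0,1],[0,0,0.1,0,0.8],[0,0,0,0,0.7],[0,0,0,0,0.65],[0,0,0,0,0.6],[0,0,0,0,0.55],[0,0,0,0,0.5]]], force=18)

```text
clock: 16.7
position: [0.6057, 0.3094, 0.0774]
ee_rot: [0.454, 3.108, 0.001]
force: [-1.2, -0.7, 5.8]
width: 0.582
gripper_force: 18.0
```

Request:
send_path(offsets=[[[0,0,0,0,0.46],[0,0,0,0,0.46],[0,0,0,0,0.46]]])

```text
clock: 17.0
position: [0.6058, 0.3094, 0.0774]
ee_rot: [0.454, 3.108, 0.001]
force: [-1.3, -2.0, 7.1]
width: 0.583
gripper_force: 18.0
```

```bash
python3 go.py '[0.6054,0.3074,0.076]'
```

```text
clk 17.0 pos [0.6058 0.3094 0.0774] tool delta [-0.0002 -0.002   0.0014] y-axis [0.286 0.958] tilt -1.0 w 53.6 F 18.0 f [-1.3 -2.   7.1]
```

Scaled: -0.0435 m is -0.87, -0.03 m is -0.6.

Request:
send_path(offsets=[[[0,0,-0.1,0,0.46],[0,0,-0.3,0,0.46],[0,0,-0.6,0,0.46],[-0.08,-0.3,-0.6,0,0.46],[-0.16,-0.6,0,0,0.46],[-0.23,-0.87,0,0,0.46],[-0.23,-0.87,0,0,0.46],[-0.23,-0.87,0,0,0.46],[-0.23,-0.87,0,0,0.46],[-0.23,-0.87,0,0,0.46]]])

```text
clock: 18.0
position: [0.5968, 0.0366, 0.1577]
ee_rot: [0.453, 3.108, 0.001]
force: [0.8, 0.0, -1.9]
width: 0.584
gripper_force: 18.0
```

Request:
send_path(offsets=[[[-0.23,-0.87,0,0,0.46],[-0.23,-0.87,0,0,0.46],[-0.23,-0.87,0,0,0.46],[-0.23,-0.87,0,0,0.46],[-0.23,-0.87,0,0,0.46],[-0.23,-0.87,0,0,0.46],[-0.16,-0.6,0,0,0.46],[-0.1,-0.4,0,0,0.46],[0,0,0,0,0.46]]])

```text
clock: 18.9
position: [0.5854, -0.288, 0.1575]
ee_rot: [0.462, 3.107, -0.004]
force: [-0.5, 0.4, -1.7]
width: 0.585
gripper_force: 18.0
```

```bash
python3 go.py '[0.585,-0.3415,0.0134]'
```

```text
clk 18.9 pos [ 0.5854 -0.288   0.1575] tool delta [-0.015  -0.0509  0.1442] y-axis [0.291 0.957] tilt -1.0 w 53.8 F 18.0 f [-0.5  0.4 -1.7]
```

Scaled: 0.04 m is 0.8, 0.03 m is 0.6.

Request:
send_path(offsets=[[[-0.16,-0.52,0,0,0.46],[-0.14,-0.5,0.2,0,0.46],[0,0,0.8,0,0.46],[0,0,0.8,0,0.46],[0,0,0.6,0,0.46],[0,0,0.24,0,0.46],[0,0,0.08,0,0.46],[0,0,0,0,0.46],[0,0,0,0,0.46]]])

```text
clock: 19.8
position: [0.5876, -0.3369, 0.0224]
ee_rot: [0.453, 3.106, -0.001]
force: [0.2, -1.0, -0.8]
width: 0.588
gripper_force: 18.0
```

```bash
python3 go.py '[0.585,-0.3415,0.0134]'
```

```text
clk 19.8 pos [ 0.5876 -0.3369  0.0224] tool delta [ 0.0012 -0.0051  0.009 ] y-axis [0.286 0.958] tilt -1.0 w 54.1 F 18.0 f [ 0.2 -1.  -0.8]
```

Scaled: -0.005 m is -0.1, 0.004 m is 0.08.

Request:
send_path(offsets=[[[0.02,-0.1,0.08,0,0.46],[0,0,0.06,0,0.46],[0,0,0.03,0,0.46],[0,0,0.02,0,0.46],[0,0,0,0,0.46]]])

```text
clock: 20.3
position: [0.5838, -0.3422, 0.0133]
ee_rot: [0.455, 3.107, -0.001]
force: [-6.5, 2.1, 18.8]
width: 0.583
gripper_force: 18.0
```

```bash
python3 go.py '[0.585,-0.3415,0.0134]'
```

```text
clk 20.3 pos [ 0.5838 -0.3422  0.0133] tool delta [-0.001   0.001  -0.0001] y-axis [0.287 0.958] tilt -1.0 w 53.7 F 18.0 f [-6.5  2.1 18.8]
```

Scaled: -0.05 m is -1, 0.0435 m is 0.87.

Request:
send_path(offsets=[[[0,0,0,0,0.62],[0,0,0,0,0.7],[0,0,0,0,0.9],[0,0,0,0,1],[0,0,-0.2,0,1],[0,0,-0.6,0,1],[0,0,-0.8,0,1],[0.1,0.4,-1,0,1],[0.16,0.6,-0.2,0,1],[0.23,0.87,0,0,1]]])

```text
clock: 21.3
position: [0.5882, -0.2486, 0.151]
ee_rot: [0.459, 3.102, -0.004]
force: [0.9, 0.2, -0.0]
width: 0.999
gripper_force: 0.0
```

Request:
send_path(offsets=[[[0.23,0.87,0,0,1],[0.23,0.87,0,0,1],[0.23,0.87,0,0,1],[0.23,0.87,0,0,1],[0.23,0.87,0,0,1],[0.23,0.87,0,0,1],[0.23,0.87,0,0,1],[0.23,0.87,0,0,1],[0.23,0.87,0,0,1],[0.2,0.8,0,0,1]]])

```text
clock: 22.3
position: [0.6015, 0.2025, 0.148]
ee_rot: [0.452, 3.108, 0.001]
force: [-0.2, -0.0, -0.0]
width: 1.0
gripper_force: 0.0
```

```bash
python3 go.py '[0.605,0.307,0.15]'
```

```text
clk 22.3 pos [0.6015 0.2025 0.148 ] tool delta [ 0.0264  0.1012 -0.002 ] y-axis [0.285 0.959] tilt -1.0 w 92.0 F 0.0 f [-0.2 -0.  -0. ]
```

Scaled: 0.04 m is 0.8, 0.035 m is 0.7.

Request:
send_path(offsets=[[[0.21,0.8,0,0,1],[0.18,0.7,0,0,1],[0.14,0.5,0,0,1],[0,0,0,0,1],[0,0,0,0,1]]])

```text
clock: 22.8
position: [0.6047, 0.3038, 0.1474]
ee_rot: [0.452, 3.109, -0.0]
force: [1.1, -0.4, -0.2]
width: 0.999
gripper_force: 0.0
```

```bash
python3 face.py green 0.070; python3 go.py '[0.605,0.307,0.04]'; python3 - <<'E'
from h import *
from face import face
t,s,w=grab("top"),grab("side"),grab("wrist")
for d,n in((t,"top"),(s,"side")):print(n,"jar",[(b[1],plane(d,b[0],.042).round(4)) for b in blobs(d,"yellow")],face(d,"yellow",proj(d,[.585,-.3415,.042])))
uv=face(s,"yellow",proj(s,[.585,-.3415,.042]))[0];print(plane(s,uv,.042))
cv2.imwrite("pics/v4.png",np.hstack([cv2.resize(w["image"],(400,300)),cv2.resize(s["image"],(400,300))]))
E
```

```text
wrist [279.  215.4] [75.2 80.6] [0.6025 0.3073 0.07  ]
side [215.2 347.6] [35.  43.8] [0.6033 0.3066 0.07  ]
tri (array([0.60256077, 0.3073946 , 0.07109277]), np.float64(0.000397321899608539))
clk 22.9 pos [0.6053 0.3018 0.1475] tool delta [0.0019 0.005  0.1075] y-axis [0.287 0.958] tilt -1.0 w 91.6 F 0.0 f [-0.8 -1.  -0.6]
top jar [((417, 199, 35, 35), array([ 0.5783, -0.3308,  0.042 ])), ((288, 105, 12, 12), array([ 0.8034, -0.0402,  0.042 ]))] ((433.4715881347656, 214.4916534423828), (31.648319244384766, 35.63343048095703))
side jar [((299, 144, 29, 27), array([ 0.5794, -0.3005,  0.042 ]))] ((313.82232666015625, 149.07766723632812), (10.234614372253418, 20.255807876586914))
[ 0.58490406 -0.34323122  0.042     ]
```

View pics/v4.png

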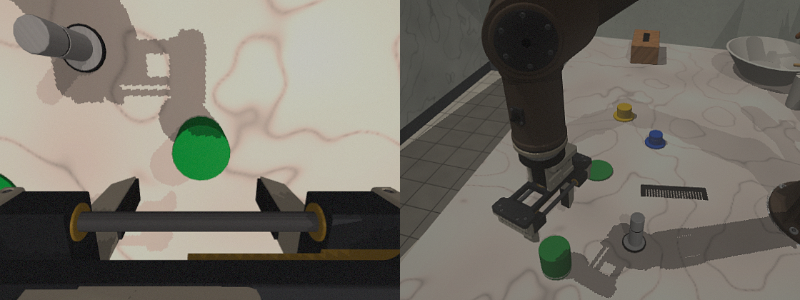

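The stick, tin and jar stand on their coasters, with the jar's lid at (0.585,-0.343). The cup is alone in the wrist half at (201,150), measured at (0.6026,0.3074) with its top at 0.071.

Scaled: 0.03 m is 0.6, 0.0025 m is 0.05.

Request:
send_path(offsets=[[[0.07,0.05,0.6,0,1],[0,0,0.6,0,1],[0,0,0.6,0,1],[0,0,0.44,0,1],[0,0,0.1,0,0.9],[0,0,0,0,0.8],[0,0,0,0,0.75],[0,0,0,0,0.7],[0,0,0,0,0.65],[0,0,0,0,0.6]]], force=25)

```text
clock: 24.05
position: [0.6032, 0.3068, 0.0318]
ee_rot: [0.454, 3.107, 0.002]
force: [-0.4, -2.4, 7.2]
width: 0.713
gripper_force: 25.0
```

Request:
send_path(offsets=[[[0,0,0,0,0.58],[0,0,0,0,0.58],[0,0,0,0,0.58]]])

```text
clock: 24.35
position: [0.6032, 0.3068, 0.0318]
ee_rot: [0.454, 3.107, 0.002]
force: [-1.3, -1.4, 7.3]
width: 0.711
gripper_force: 25.0
```

```bash
python3 go.py '[0.6026,0.3074,0.03]'
```

```text
clk 24.4 pos [0.6032 0.3068 0.0318] tool delta [0.0007 0.0004 0.0018] y-axis [0.286 0.958] tilt -1.0 w 65.4 F 25.0 f [-1.3 -1.4  7.3]
```

Scaled: -0.04 m is -0.8, -0.03 m is -0.6.

Request:
send_path(offsets=[[[0,0,-0.1,0,0.58],[0,0,-0.3,0,0.58],[0,0,-0.5,0,0.58],[-0.08,-0.28,-0.4,0,0.58],[-0.18,-0.6,0,0,0.58],[-0.23,-0.8,0,0,0.58],[-0.23,-0.8,0,0,0.58],[-0.23,-0.8,0,0,0.58],[-0.23,-0.8,0,0,0.58],[-0.23,-0.8,0,0,0.58]]])

```text
clock: 25.35
position: [0.6, 0.0514, 0.0963]
ee_rot: [0.453, 3.108, 0.001]
force: [0.8, -0.4, -2.7]
width: 0.711
gripper_force: 25.0
```

Request:
send_path(offsets=[[[-0.2,-0.7,0,0,0.58],[-0.14,-0.5,0,0,0.58],[-0.08,-0.28,0,0,0.58],[0,0,0,0,0.58],[0,0,0,0,0.58]]])

```text
clock: 25.85
position: [0.5992, -0.0225, 0.0955]
ee_rot: [0.452, 3.109, 0.002]
force: [0.8, 0.6, -3.9]
width: 0.713
gripper_force: 25.0
```

```bash
python3 go.py '[0.6,-0.026,0.0378]'
```

```text
clk 25.9 pos [ 0.5992 -0.0225  0.0955] tool delta [-0.0017 -0.0032  0.0577] y-axis [0.285 0.959] tilt -1.0 w 65.6 F 25.0 f [ 0.8  0.6 -3.9]
```

Scaled: 0.02 m is 0.4, 0.01 m is 0.2.

Request:
send_path(offsets=[[[-0.02,-0.04,0.4,0,0.58],[0,0,0.4,0,0.58],[0,0,0.2,0,0.58],[0,0,0.06,0,0.58],[0,0,0,0,0.58],[0,0,0,0,0.58]]])

```text
clock: 26.45
position: [0.6, -0.0258, 0.0429]
ee_rot: [0.453, 3.108, 0.001]
force: [-0.5, -0.1, -3.8]
width: 0.712
gripper_force: 25.0
```

```bash
python3 go.py '[0.6,-0.026,0.0378]'
```

```text
clk 26.4 pos [ 0.6    -0.0258  0.0429] tool delta [-0.     -0.0002  0.0051] y-axis [0.285 0.958] tilt -1.0 w 65.5 F 25.0 f [-0.5 -0.1 -3.8]
```

Scaled: 0.003 m is 0.06, 0.0015 m is 0.03.

Request:
send_path(offsets=[[[0,0,0.06,0,0.58],[0,0,0.03,0,0.58],[0,0,0.02,0,0.58],[0,0,0,0,0.58]]])

```text
clock: 26.85
position: [0.5997, -0.0263, 0.0377]
ee_rot: [0.454, 3.108, 0.001]
force: [-4.1, 1.0, 7.6]
width: 0.714
gripper_force: 25.0
```

```bash
python3 go.py '[0.6,-0.026,0.0378]'
```

```text
clk 26.9 pos [ 0.5997 -0.0263  0.0377] tool delta [-0.0003  0.0004 -0.0001] y-axis [0.286 0.958] tilt -1.0 w 65.7 F 25.0 f [-4.1  1.   7.6]
```

Scaled: -0.05 m is -1, -0.04 m is -0.8.

Request:
send_path(offsets=[[[0,0,0,0,0.75],[0,0,0,0,0.85],[0,0,0,0,1],[0,0,0,0,1],[0,0,-0.2,0,1],[0,0,-0.6,0,1],[0,0,-0.8,0,1],[0,0,-1,0,1],[0,0.2,-1,0,1],[0,0.6,-0.4,0,1]]])

```text
clock: 27.85
position: [0.6124, 0.0082, 0.2421]
ee_rot: [0.462, 3.1, -0.0]
force: [1.0, 0.4, -0.3]
width: 1.003
gripper_force: 0.0
```

Request:
send_path(offsets=[[[0,0.8,0,0,1],[0,0.9,0,0,1],[0,0.9,0,0,1],[0,0.9,0,0,1],[0,0.9,0,0,1],[0,0.9,0,0,1],[0,0.9,0,0,1],[0,0.6,0,0,1],[0,0,0,0,1],[0,0,0,0,1]]])

```text
clock: 28.85
position: [0.7077, 0.338, 0.2356]
ee_rot: [-0.452, -3.109, 0.001]
force: [0.3, -1.2, -0.7]
width: 1.002
gripper_force: 0.0
```

```bash
python3 - <<'E'
from h import *
from face import face
t,s=grab("top"),grab("side")
for c,p in(("green",[.6,-.0263,.076]),("yellow",[.585,-.3415,.042]),("blue",[.4535,-.2084,.038])):
    print(c,[plane(d,face(d,c,proj(d,p))[0],p[2]).round(4) for d in(t,s)])
cv2.imwrite("pics/v5.png",np.hstack([cv2.resize(t["image"],(400,300)),cv2.resize(s["image"],(400,300))]))
cv2.imwrite("pics/v6.png",np.hstack([cv2.resize(t["image"][160:310,140:290],(400,400)),cv2.resize(s["image"][180:360,200:380],(400,400))]))
E
```

```text
green [array([ 0.587 , -0.0245,  0.076 ]), array([ 0.5999, -0.0263,  0.076 ])]
yellow [array([ 0.5814, -0.3296,  0.042 ]), array([ 0.5848, -0.3431,  0.042 ])]
blue [array([ 0.4536, -0.2005,  0.038 ]), array([ 0.4545, -0.2091,  0.038 ])]
```

View pics/v5.png

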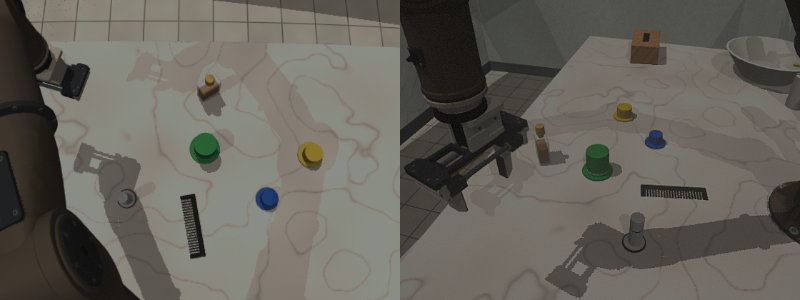

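View pics/v6.png

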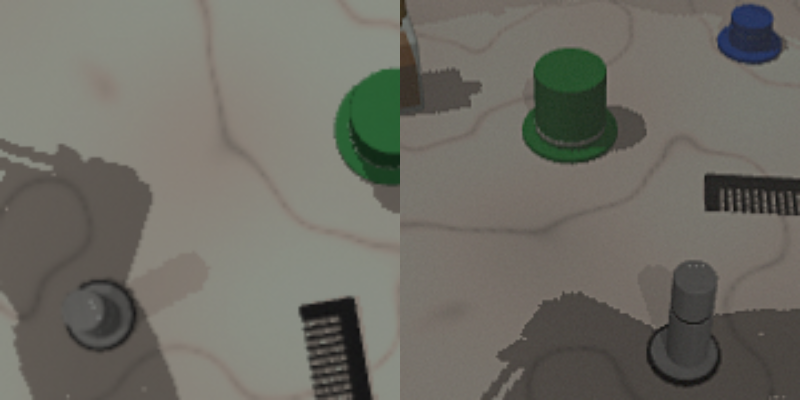

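The four pieces stand upright on their own coasters, with the comb and cologne undisturbed. One quick numeric check of the stick before handing in.

```bash
python3 - <<'E'
from h import *
t,s=grab("top"),grab("side")
print(plane(s,(332.5,302.5),.09),plane(t,(172.8,274),.09),tri([ray(s,(332.5,302.5)),ray(t,(172.8,274))]))
E
```

```text
[0.44917177 0.19314847 0.09      ] [0.45148659 0.19252709 0.09      ] (array([0.4503679 , 0.19260697, 0.08947124]), np.float64(0.0011546153136192065))
```

```bash
python3 -c "
from cell import arm
print(arm.sign_off())"
```

```text
the job is handed in; nothing more can be done
None
```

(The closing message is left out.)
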